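Lock a cane reel on its stand with a slide-on spring clip

TASK

Put the empty wooden reel over the spindle of the reel stand, right down on its steel seat. Then take the spring clip by its upright tab and push it sideways, mouth first, into the spindle's groove just above the reel until it snaps fully home, and let go. The spindle is mounted on soft rubber and gives way as you push, so go by feel and never press on it with more than about 20 N; leave the other things on the table where they are.

Things in the scene. Friction and masses are not known exactly. Their poses are not given: they have to be found in the camera images.
- stand: the reel stand: square wooden base 110 x 110 x 18 mm, fixed to the table; origin at the centre of its underside. A steel spindle stands up from its middle on a black rubber bush
- spindle: upright steel shaft, 19 mm thick, on a black rubber bush in the middle of the stand; its 56 mm seat disc lies 32 to 38 mm above the table; origin on its axis at table level, z up. It stays upright but gives sideways in any direction on the rubber, about 0.7 N per mm, stops hard 24 mm off centre, and springs back
- seat (a point): on the spindle's axis, on top of the 56 mm steel seat disc on which the reel's underside must rest, 38 mm above the table; z up. It moves with the spindle
- groove (a point): on the spindle's axis at the level of the top face of a seated reel, 78 mm above the table. The groove is a round 12 mm thick neck, from 1 mm below to 8 mm above this point; above it a 19 mm head, 6 mm tall, with a 7 mm conical point: the spindle ends 21 mm above this point. The clip may come from any side. z up; moves with the spindle
- reel: empty dark wooden reel, loose, standing upright: two flanges 54 mm across and 10 mm thick, a 37 mm core between them, 40 mm tall, plain 23 mm bore from end to end; origin at the centre of its underside, z along the bore; about 80 g. Best held by the upper flange
- clip: dark steel spring clip lying flat, 70 g: a 5 mm thick fork, 30 mm wide, with two sprung jaws and a flared mouth at its +x end. Origin: on the underside in the middle of the throat, where the neck's centre lies when home; z up. Past the flare the nibs, 6 mm ahead of the origin, leave a 9 mm gap that must spring open over the 12 mm neck
- clip_tab (a point): centre of the top of the clip's upright grip tab: 30 mm behind the origin (-x), 38 mm above the underside. The tab is 16 mm long (x), 14 mm wide (y), upright from 5 to 38 mm above the underside
- clip_mouth (a point): outer end of the mouth, 16 mm ahead of the origin, about 20 mm wide. Snapping on takes a push of roughly 7 to 14 N, then the nibs shut behind the neck and the force drops at once by a third or so. As the spindle yields meanwhile, the clip must be pushed several mm, even over 10 mm, past the spindle's resting place
- jaw_l (a joint): spring jaw at the clip's +y side, rad: 0 closed, grows as it is forced open (0.08 as the neck passes)
- jaw_r (a joint): spring jaw at the clip's -y side, rad: as jaw_l
- hammer: bystander: hammer lying on the table, wooden handle, 260 mm long, 26 mm high
- awl: bystander: screwdriver with a wooden handle, lying, 200 mm long
- brush: bystander: flat brush with a wooden handle, lying near the robot, 200 mm long, 20 mm high
- block: bystander: small dark wooden block 70 x 45 x 30 mm
- tin: bystander: open aluminium tin, 72 mm across, 80 mm tall
- jar: bystander: amber jar, 68 mm across, 85 mm tall
- clamp: bystander: small steel bar clamp lying flat, 160 mm long, 22 mm high
Not all that is in view belongs to the job. Leave any green look-alike of the reel alone.

How it is judged:
On the way, in this order (a step that is already met when the one before it is completed fails the run):
1. the reel is down on the spindle's seat (horizontal distance between reel and seat below 0.004 m and z of reel in the frame of seat between -0.003 and 0.003 m and angle between reel's own z axis and vertical below 0.08 rad), for 0.2 s.
2. the clip has snapped home in the groove (horizontal distance between clip and groove below 0.003 m and z of clip in the frame of groove between -0.002 and 0.0045 m and angle between clip's own z axis and vertical below 0.15 rad and value of joint each of jaw_l, jaw_r below 0.05 rad), for 0.2 s.
At the end, for the whole second after the job is handed in: The reel rests upright on the seat (within 3 mm in height, bore centred within 4 mm), and the clip lies level in the groove above it with its throat within 3 mm of the spindle's axis, its jaws shut (under 0.05 rad each), both at rest (all of step 1 and all of step 2 and linear speed of each of clip, reel below 0.02 m/s); the robot touches nothing.
It fails at once if the spindle is pressed with more than 22 N (contact force between anything else and spindle above 22 N).
It fails at once if another thing on the table is moved more than 30 mm (distance of any of hammer, awl, brush, block, tin, jar, clamp from where it was at the start of the episode above 0.03 m).
It also fails if it takes over 69 s, if anything falls off the work surface, if the arm or the gripper's body presses on something with over 40 N, if the wrist force passes 120 N, or if a joint passes its speed limit or range.

ROBOT

A 7-joint arm with a two-finger parallel gripper is mounted at the origin on the work surface. World frame = base frame: x ahead of the robot, y to its left, z up, the work surface at z = 0. Lengths are in m, angles in rad, forces in N, time in s.
With the tool pointing down it reaches from about 0.4 to 0.85 m from the base axis. Payload 4.5 kg.
Tool frame: the origin (TCP) lies on the centre line of the jaws, within the pads' length; the fingertips stand 8 mm ahead of it and the grasp point (between the pads) lies 11 mm behind it (finger_overhang is the distance from the TCP to the fingertips, in m); z points along the fingers, y is the line along which they close (so a half turn about z gives the same grasp; the last joint's range is limited). The gripper opens to 88 mm and grips with 3 to 60 N. Pads are 18 mm wide; open, the fingers measure 123 mm over their backs; the gripper's body (75 mm by 187 mm) begins 45 mm behind the grasp point.
Start: joints at [-1.289, 0.689, -0.195, 1.565, 0.157, 0.902, -0.215], TCP at [0.153, 0.606, 0.247] pointing down, gripper open.
Joint ranges: [-3.01, 3.01], [-0.46, 2.08], [-1.47, 1.51], [0.13, 2.56], [-1, 4.14], [0.04, 2.09], [-2.66, 2.66]. Speed limits (rad/s): [2.57, 2.57, 3.14, 3.14, 3.14, 3.14, 3.14].

INTERFACE

Orientations are given as [roll, pitch, yaw] about the fixed x, y, z axes, in that order (R = Rz(yaw) Ry(pitch) Rx(roll)).
In Python, from station import get_obs, read_camera, calibration, job_done, finger_overhang gives the robot as it stands.
- The arm moves only by the tool move_arm, never from a script. Its argument "commands" is a list of rows, each a list of 3 entries, a list of its own where there are three numbers: the opening, from 0 (shut) to 1 (fully open), then the shift along the tool's x, y, z in m, then the turn about the tool's z in degrees. In form: [[jaw, [tx, ty, tz], turn], ...]. A call has 1 to 12 rows; each row shifts and turns the commanded pose from where the row before left it, along the tool's axes as they then stand; what a row does not reach is not made up. A row lasts 1/10 s, in which the tool goes at most 50 mm and 8.59 degrees, less where a joint would pass 70% of its speed; a pose out of reach is approached as far as the arm can. A call with a gripper value outside its range is refused whole. The fingers move at their own pace and stop on an object; "newtons" is the grip in N (left out, the last holds). Time passes only in rows, so rows that do not move let the fingers close. It gives the time, the measured TCP pose, the force, the opening and the grip force at its end, in the units of the state.
- get_obs(): the state, without advancing time (a new reading comes with each control period).
- read_camera(name): name is "scene" or "top"; returns the picture (480x640x3 uint8, red, green, blue); there is no depth.
- calibration(name): a dict with "fx", "fy", "cx", "cy" (pixels), "k1" (the pictures are not rectified: a ray, as slopes to the right and down, at radius r is drawn at 1 + k1 r^2 times it, then the intrinsics apply), "eye" and "attitude" of the camera in the world. Camera axes: x right, y up, looking along -z (the intrinsics and any distortion apply to the point x, -y, -z); pixel columns grow to the right and rows downward; lengths in m; the calibration is good to about 2 mm. A picture is of the moment at which its call begins. calibration takes no time and is no camera call.
- job_done(): hands the job in; it is judged then, once.
The state is a dict: "clock": time; "joint_pos": joint angles; "joint_vel": joint speeds; "effort": joint torques, N m; "position": TCP position; "orientation": TCP orientation; "ft_force": force on the tool from outside, world axes, zero at the start; "wrist_torque": the same for the moment, N m; "width": finger opening in m; "grip_force": force on a finger pad.
Only numpy, scipy, OpenCV 4.12 (cv2) and the standard library are available. Lean on these libraries where they do the work, as an engineer would, in place of code of your own. Each camera call takes 0.05 s, during which the arm holds its last target. There are 200 camera calls.

## Working session

There is one attempt and no reset: what is moved stays moved. The work goes in short steps, Python scripts to look and compute and a tool call to move; the robot and the scene stay as the last step left them, time stands still between calls to the robot, and variables do not carry over. Pictures are saved under pics/ and viewed, at most 10 in all, crops included, and the job is handed in when it is done.

Besides the shell and the picture viewer there is one more tool, called as name(argument=value, ...) on one line, values as JSON. move_arm: Moves the arm, as the interface text tells. Its arguments: {"type":"object","properties":{"commands":{"type":"array","items":{"type":"array"}},"newtons":{"type":"number"}},"required":["commands"]}

```bash
mkdir -p pics; ls; python3 - <<'E'
from station import *
import cv2
for n in("scene","top"):
    cv2.imwrite(f"pics/{n}0.png",read_camera(n)[:,:,::-1]); print(calibration(n))
o=get_obs();print(o,finger_overhang)
E
```

```text
pics
{'fx': 472.481457327703, 'fy': 472.481457327703, 'cx': 310.33056299382713, 'cy': 232.89591575259823, 'k1': 0.0342621559950207, 'eye': array([1.41779615, 0.32325586, 0.67914776]), 'attitude': array([0.98221344, 0.00496709, 1.92645718])}
{'fx': 486.12850622720856, 'fy': 486.12850622720856, 'cx': 324.67945718934095, 'cy': 245.2625221319426, 'k1': -0.04157402945164834, 'eye': array([ 0.47156008, -0.00788304,  1.04910434]), 'attitude': array([ 0.10349579,  0.0303202 , -1.58975468])}
{'clock': 0.1, 'joint_pos': array([-1.28918262,  0.68989242, -0.19452736,  1.56619493,  0.15730753,
        0.90249764, -0.21510722]), 'joint_vel': array([-0.00082667, -0.00140325, -0.00105479, -0.00137808, -0.00160693,
       -0.00081885, -0.00194655]), 'effort': array([-2.45489005e-03, -5.28501320e+01, -1.27148408e+00, -1.53836882e+01,
       -5.25997009e-02,  1.95162531e-03,  3.82453015e-05]), 'position': array([0.15321108, 0.60538255, 0.24600723]), 'orientation': array([-3.13999628e+00,  1.16747197e-04,  2.89385287e+00]), 'ft_force': array([ 0.88502011, -0.63732253,  1.31195543]), 'wrist_torque': array([ 0.00409153, -0.02034555, -0.00238918]), 'grip_force': 0.0, 'width': 0.08816276562764488} 0.008
```

View pics/top0.png

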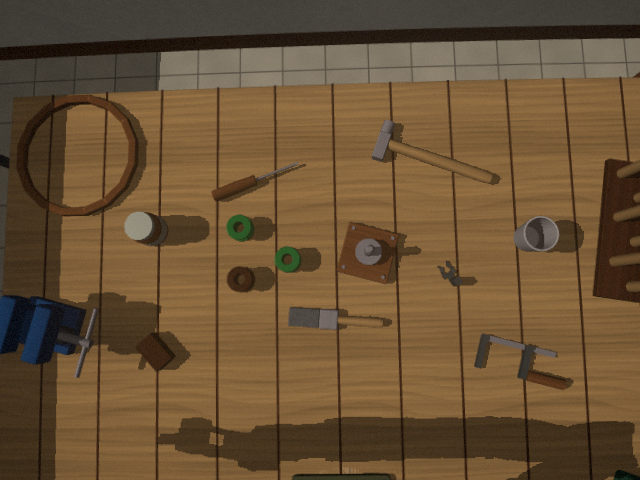

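View pics/scene0.png

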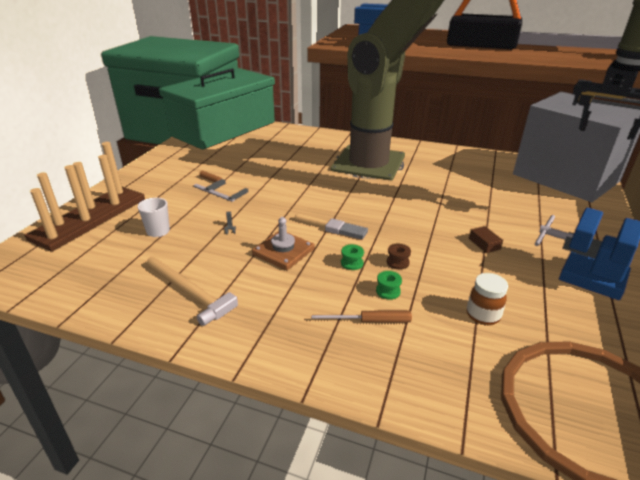

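Top view: brown reel near (241,279), stand spindle (369,252), clip (450,275). The two green reels are decoys. I'll enlarge these areas.

```bash
cat > h.py <<'E'
import numpy as np, cv2
from scipy.spatial.transform import Rotation as Ro
from station import calibration
def cam(n):
    c=calibration(n); return c,Ro.from_euler('xyz',c['attitude']).as_matrix()
def pix(n,P):
    c,R=cam(n); q=(np.atleast_2d(P)-c['eye'])@R; s=np.c_[q[:,0]/-q[:,2],q[:,1]/q[:,2]]
    s=s*(1+c['k1']*(s**2).sum(1,keepdims=True)); return s*[c['fx'],c['fy']]+[c['cx'],c['cy']]
def ground(n,uv,z):
    c,R=cam(n); d=(np.array(uv,float)-[c['cx'],c['cy']])/[c['fx'],c['fy']]; s=d.copy()
    for _ in range(20): s=d/(1+c['k1']*(s@s))
    v=R@[s[0],-s[1],-1]; return c['eye']+v*(z-c['eye'][2])/v[2]
E
python3 - <<'E'
import cv2,numpy as np
from h import *
t=cv2.imread("pics/top0.png");s=cv2.imread("pics/scene0.png")
def cr(im,x,y,w,h,f): return cv2.resize(im[y:y+h,x:x+w],None,fx=f,fy=f,interpolation=cv2.INTER_CUBIC)
# f=6: tiles 44x... 
a=[cr(t,216,254,50,50,5.2),cr(t,344,222,50,50,5.2),cr(t,428,252,50,50,5.2)]
b=[cr(s,374,230,50,50,5.2),cr(s,257,209,50,50,5.2),cr(s,205,200,50,50,5.2)]
g=np.vstack([np.hstack(a),np.hstack(b)]);cv2.imwrite("pics/crop1.png",g);print(g.shape)
for n,uv,z in(("top",(241,279),.04),("top",(369,252),.04),("top",(450,275),0),("scene",(399,250),.04),("scene",(283,240),.04),("scene",(230,228),0)): print(n,ground(n,uv,z).round(4))
E
```

```text
(520, 780, 3)
top [0.5101 0.1967 0.04  ]
top [ 0.5609 -0.0712  0.04  ]
top [ 0.511 -0.246  0.   ]
scene [0.5181 0.2037 0.04  ]
scene [ 0.5721 -0.0638  0.04  ]
scene [ 0.5156 -0.241   0.    ]
```

View pics/crop1.png

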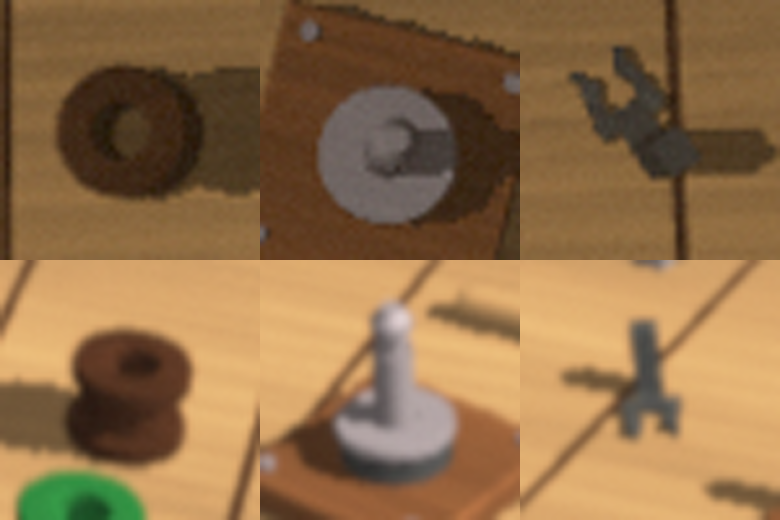

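```bash
python3 - <<'E'
from h import *
T=lambda x,y,ox,oy:((x+.5)/5.2-.5+ox,(y+.5)/5.2-.5+oy)
for n,nm,uv,z in(("top","reel",T(125,132,216,254),.04),("scene","reel",T(132,105,374,230),.04),
 ("top","seat",T(126.5,154.5,344,222),.038),("scene","seat",T(135.5,160,257,209),.038),("top","tip",T(140,128,344,222),.099),("scene","tip",T(132,45,257,209),.099),
 ("top","mouth",T(78,64,428,252),.005),("top","tabtop",T(147,157,428,252),.038),("scene","tabtop",T(123,62,205,200),.038),("scene","mouth",T(130,170,205,200),.005)):
  print(n,nm,ground(n,uv,z).round(4))
E
```

```text
top reel [0.5102 0.1996 0.04  ]
scene reel [0.5173 0.2035 0.04  ]
top seat [ 0.5625 -0.0691  0.038 ]
scene seat [ 0.5673 -0.0668  0.038 ]
top tip [ 0.567  -0.0708  0.099 ]
scene tip [ 0.5651 -0.067   0.099 ]
top mouth [ 0.5349 -0.2301  0.005 ]
top tabtop [ 0.4954 -0.2488  0.038 ]
scene tabtop [ 0.4973 -0.2518  0.038 ]
scene mouth [ 0.5405 -0.2281  0.005 ]
```

move_arm(commands=[[1,[-0.0374,-0.0253,0],0],[1,[-0.0374,-0.0253,0],0],[1,[-0.0374,-0.0253,0],0],[1,[-0.0374,-0.0253,0],0],[1,[-0.0374,-0.0253,0],0],[1,[-0.0374,-0.0253,0],0],[1,[-0.0374,-0.0253,0],0],[1,[-0.0374,-0.0253,0],0],[1,[-0.0374,-0.0253,0],0],[1,[-0.0374,-0.0253,0],0],[1,[-0.0374,-0.0253,0],0],[1,[-0.0374,-0.0253,0],0]], newtons=20)

```text
clock: 1.3
position: [0.5147, 0.1998, 0.2465]
orientation: [-3.141, -0.001, 2.894]
ft_force: [0.5, 0.9, 0.1]
width: 0.0882
grip_force: 0.0
```

move_arm(commands=[[1,[0,0,0.03],8.5],[1,[0,0,0.03],8.5],[1,[0,0,0.03],8.5],[1,[0,0,0.03],0],[1,[0,0,0],0],[1,[0,0,0],0]])

```text
clock: 1.9
position: [0.5137, 0.2016, 0.1268]
orientation: [-3.141, -0.001, 2.449]
ft_force: [-1.0, -0.1, 0.5]
width: 0.0878
grip_force: 0.0
```

```bash
cat >> h.py <<'E'
def to(p,yaw=None):
    from station import get_obs
    o=get_obs(); q=o['position']; y=o['orientation'][2]; d=np.array(p)-q
    print('t',o['clock'],'pos',q.round(4),'rpy',o['orientation'].round(3),'F',o['ft_force'].round(1),'j',o['joint_pos'].round(2),'w',round(o['width'],4))
    print('tool shift',np.round([d[0]*np.cos(y)+d[1]*np.sin(y),d[0]*np.sin(y)-d[1]*np.cos(y),-d[2]],4),'turn',None if yaw is None else round(np.degrees(y-yaw),1))
E
python3 - <<'E'
from h import *; from station import read_camera
to([.514,.2015,.1])
a=read_camera("top")[:,:,::-1];b=read_camera("scene")[:,:,::-1]
cv2.imwrite("pics/t1.png",a);cv2.imwrite("pics/s1.png",b)
f=lambda im,x,y:cv2.resize(im[y:y+80,x:x+80],(400,400),interpolation=cv2.INTER_CUBIC)
cv2.imwrite("pics/crop2.png",np.hstack([f(a,200,240),f(b,358,195)]))
E
```

```text
t 1.9 pos [0.5137 0.2016 0.1268] rpy [-3.141e+00 -1.000e-03  2.449e+00] F [-1.  -0.1  0.5] j [-0.4   0.77 -0.09  1.89  0.14  0.49  0.29] w 0.0878
tool shift [-0.0003  0.0001  0.0268] turn None
```

View pics/crop2.png

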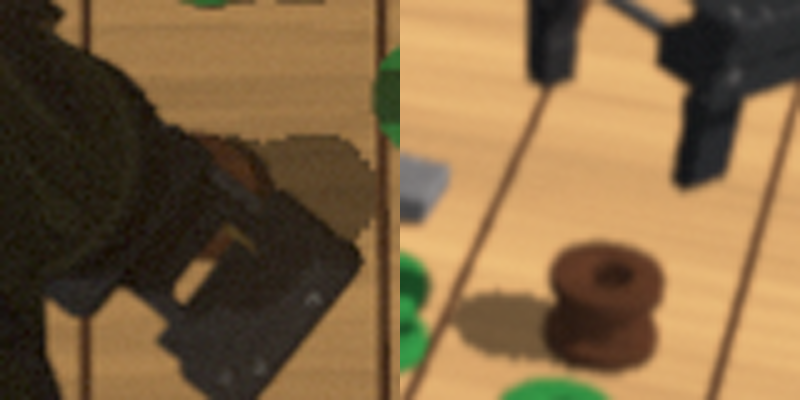

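```bash
python3 - <<'E'
from h import *
P=np.array([.5137,.2016,.1188]);y=2.449;u=np.array([np.sin(y),-np.cos(y),0])
for w in(.044,.0615): print(w,[(pix("scene",P+s*w*u)[0]-[357.6,194.6])*5+[397.5,-2.5] for s in(1,-1)])
f=lambda x,yy:((x+.5)/5-.5+358-80,(yy+.5)/5-.5+195)
print(ground("scene",f(207+400,275),.04), pix("scene",[.514,.2015,.04]))
E
```

```text
0.044 [array([684.90324764, 170.99224028]), array([557.88819266,  79.96172849])]
0.0615 [array([712.11665623, 190.48067828]), array([534.41675588,  63.12715577])]
[0.51656064 0.20337892 0.04      ] [[398.41620958 248.82922518]]
```

move_arm(commands=[[1,[0,0,0.03],0],[1,[0,0,0.03],0],[1,[0,0,0.03],0],[1,[0,0,0.012],0],[1,[0,0,0],0],[0.5,[0,0,0],0],[0.5,[0,0,0],0],[0.5,[0,0,0],0],[0.5,[0,0,0],0],[0.5,[0,0,0],0],[0.5,[0,0,0],0]], newtons=20)

```text
clock: 3.1
position: [0.5142, 0.2017, 0.0253]
orientation: [3.141, 0.0, 2.449]
ft_force: [0.1, 0.0, 5.4]
width: 0.0533
grip_force: 20.0
```

move_arm(commands=[[0.5,[0,0,-0.03],0],[0.5,[0,0,-0.04],0],[0.5,[0,0,-0.04],0],[0.5,[-0.0235,-0.0195,-0.03],0],[0.5,[-0.0235,-0.0195,0],0],[0.5,[-0.0235,-0.0195,0],0],[0.5,[-0.0235,-0.0195,0],0],[0.5,[-0.0235,-0.0195,0],0],[0.5,[-0.0235,-0.0195,0],0],[0.5,[-0.0235,-0.0195,0],0],[0.5,[-0.0235,-0.0195,0],0],[0.5,[-0.0235,-0.0195,0],0]])

```text
clock: 4.3
position: [0.5642, -0.0698, 0.1644]
orientation: [-3.141, -0.001, 2.449]
ft_force: [0.7, 0.6, -0.8]
width: 0.0535
grip_force: 20.0
```

move_arm(commands=[[0.5,[0,0,0.01],0],[0.5,[0,0,0],0],[0.5,[0,0,0],0]])

```text
clock: 4.6
position: [0.5639, -0.0668, 0.1543]
orientation: [3.141, -0.002, 2.451]
ft_force: [-0.0, 0.3, -0.4]
width: 0.053
grip_force: 20.0
```

```bash
python3 - <<'E'
from h import *; from station import read_camera
to([.565,-.068,.13])
a=read_camera("top")[:,:,::-1];b=read_camera("scene")[:,:,::-1]
f=lambda im,x,y:cv2.resize(im[y:y+80,x:x+80],(400,400),interpolation=cv2.INTER_CUBIC)
cv2.imwrite("pics/crop3.png",np.hstack([f(a,330,205),f(b,243,170)]))
E
```

```text
t 4.6 pos [ 0.5639 -0.0668  0.1543] rpy [ 3.141e+00 -2.000e-03  2.451e+00] F [-0.   0.3 -0.4] j [ 0.14  0.74 -0.18  1.82  0.21  0.59  0.72] w 0.053
tool shift [-0.0016 -0.0002  0.0243] turn None
```

View pics/crop3.png

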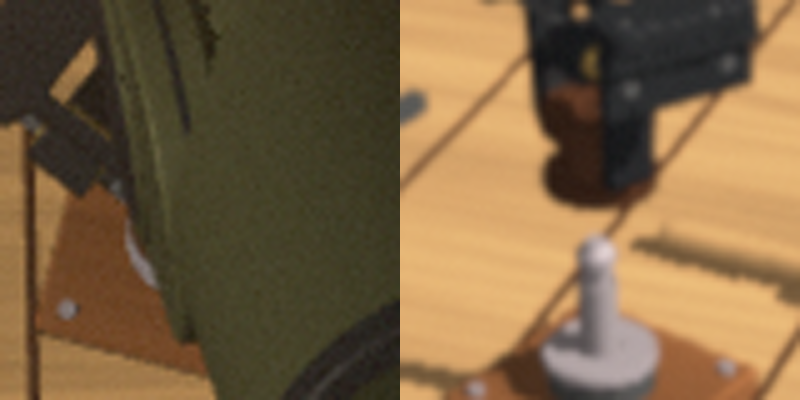

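```bash
python3 - <<'E'
from h import *
g=lambda P:(pix("scene",P)-[242.6+0,169.6])*5+[397.5,-2.5]
a=np.linspace(0,2*np.pi,181)
C=lambda x,y,z,r:g(np.c_[x+r*np.cos(a),y+r*np.sin(a),a*0+z])
b=lambda q:(q.min(0).round(1),q.max(0).round(1))
print('reel bot',b(C(.5639,-.0668,.129,.027)))
print('seat',b(C(.565,-.068,.038,.028)))
print('seat low',b(C(.565,-.068,.032,.028)))
print('tip',g([.565,-.068,.099]))
for d in([.005,0,0],[0,.005,0]): print('J',g(np.array([.565,-.068,.099])+d)-g([.565,-.068,.099]))
E
```

```text
reel bot (array([534.3, 149.7]), array([652.1, 209.5]))
seat (array([538.9, 311. ]), array([655.7, 377. ]))
seat low (array([539.5, 321.1]), array([656. , 387.4]))
tip [[592.44105095 235.27560027]]
J [[-4.26196422  5.3426729 ]]
J [[9.8880177  1.93325964]]
```

move_arm(commands=[[0.5,[-0.0025,0.0005,0.01],0],[0.5,[0,0,0.015],0],[0.5,[0,0,0.005],0],[0.5,[0,0,0.003],0],[0.5,[0,0,0.003],0]])

```text
clock: 5.2
position: [0.567, -0.0695, 0.1186]
orientation: [3.141, 0.0, 2.449]
ft_force: [0.1, 0.0, -1.2]
width: 0.0534
grip_force: 20.0
```

move_arm(commands=[[0.5,[0,0,0.003],0],[0.5,[0,0,0.003],0],[0.5,[0,0,0],0]])

```text
clock: 5.5
position: [0.5667, -0.0698, 0.1125]
orientation: [-3.141, -0.0, 2.449]
ft_force: [-0.2, -0.3, -1.1]
width: 0.0533
grip_force: 20.0
```

move_arm(commands=[[0.5,[0,0,0.01],0],[0.5,[0,0,0.01],0],[0.5,[0,0,0.01],0],[0.5,[0,0,0.01],0],[0.5,[0,0,0.004],0],[0.5,[0,0,0.002],0],[0.5,[0,0,0],0],[0.5,[0,0,0],0]])

```text
clock: 6.3
position: [0.5671, -0.0698, 0.0669]
orientation: [3.141, 0.0, 2.449]
ft_force: [0.4, -0.7, -0.6]
width: 0.0529
grip_force: 20.0
```

move_arm(commands=[[0.5,[0,0,0.001],0],[0.5,[0,0,0.001],0],[0.5,[0,0,0.001],0],[0.5,[0,0,0],0]])

```text
clock: 6.7
position: [0.5668, -0.0698, 0.0636]
orientation: [-3.142, -0.0, 2.449]
ft_force: [-0.6, -0.1, -1.1]
width: 0.0535
grip_force: 20.0
```

move_arm(commands=[[0.7,[0,0,0],0],[1,[0,0,0],0],[1,[0,0,0],0],[1,[0,0,0],0],[1,[0,0,-0.02],0],[1,[0,0,-0.04],0],[1,[0,0,-0.04],0],[1,[0,0,-0.04],0],[1,[0,0,0],0]])

```text
clock: 7.6
position: [0.5702, -0.0699, 0.2089]
orientation: [3.135, 0.008, 2.448]
ft_force: [0.7, 0.0, 1.0]
width: 0.0881
grip_force: 0.0
```

```bash
python3 - <<'E'
from h import *; to([.4963,-.2503,.12],np.radians(27))
E
```

```text
t 7.6 pos [ 0.5702 -0.0699  0.2089] rpy [3.135 0.008 2.448] F [0.7 0.  1. ] j [ 0.16  0.67 -0.2   1.77  0.19  0.71  0.74] w 0.0881
tool shift [-0.0585 -0.186   0.0889] turn 113.3
```

move_arm(commands=[[1,[-0.0117,-0.0372,0],0],[1,[-0.0117,-0.0372,0],0],[1,[-0.0117,-0.0372,0],0],[1,[-0.0117,-0.0372,0],0],[1,[-0.0117,-0.0372,0],0],[1,[0,0,0],8.5],[1,[0,0,0],8.5],[1,[0,0,0],8.5],[1,[0,0,0],8.5],[1,[0,0,0],8.5],[1,[0,0,0],8.5],[1,[0,0,0],8.5]])

```text
clock: 8.8
position: [0.4926, -0.2501, 0.203]
orientation: [-3.14, -0.0, 1.404]
ft_force: [0.2, 0.8, -0.8]
width: 0.0881
grip_force: 0.0
```

move_arm(commands=[[1,[0,0,0],8.5],[1,[0,0,0],8.5],[1,[0,0,0],8.5],[1,[0,0,0],8.5],[1,[0,0,0],8.5],[1,[0,0,0],8.5],[1,[0,0,0],2.8],[0.4,[0,0,0],0],[0.4,[0,0,0],0],[0.4,[0,0,0],0]])

```text
clock: 9.8
position: [0.4928, -0.2502, 0.2034]
orientation: [-3.141, 0.0, 0.472]
ft_force: [0.7, 0.2, -0.5]
width: 0.0666
grip_force: 0.0
```

```bash
python3 - <<'E'
from h import *; from station import read_camera
to([.4963,-.2503,.10],np.radians(27))
a=read_camera("top")[:,:,::-1];b=read_camera("scene")[:,:,::-1]
f=lambda im,x,y:cv2.resize(im[y:y+80,x:x+80],(400,400),interpolation=cv2.INTER_CUBIC)
cv2.imwrite("pics/crop4.png",np.hstack([f(b,243,180),f(b,195,170)])); cv2.imwrite("pics/t4.png",a)
T=lambda x,y:((x+.5)/5.2-.5+205,(y+.5)/5.2-.5+200)
E
```

```text
t 9.8 pos [ 0.4928 -0.2502  0.2034] rpy [-3.141  0.     0.472] F [ 0.7  0.2 -0.5] j [ 0.18  0.68  0.35  1.85 -0.35  0.68 -0.36] w 0.0666
tool shift [0.0031 0.0017 0.1034] turn 0.1
```

View pics/crop4.png

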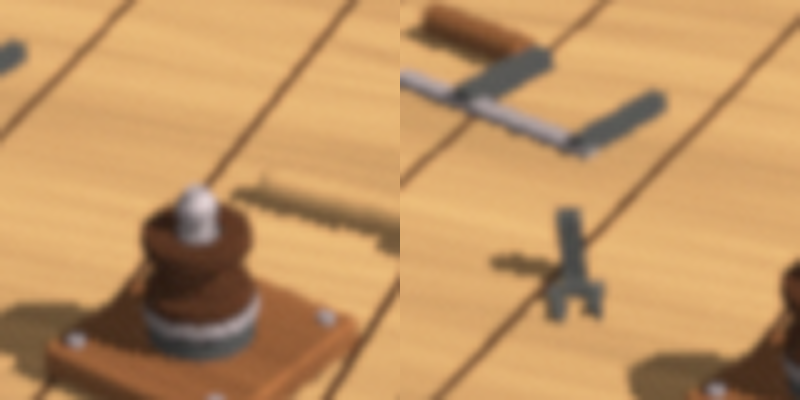

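```bash
python3 - <<'E'
from h import *
f=lambda x,y:((x+.5)/5-.5+195,(y+.5)/5-.5+170)
print(ground("scene",f(168,213),.038),ground("scene",f(174,316),.002))
g=lambda P:((pix("scene",P)-[195,170]+.5)*5-.5).round(0)
for x,y in((.4963,-.2503),):
  for yaw in(22,27,32):
    c,s=np.cos(np.radians(yaw)),np.sin(np.radians(yaw)); W=lambda a,b,z:[x+(a+.03)*c-b*s,y+(a+.03)*s+b*c,z]
    print(yaw,'tabtop',g([W(-.038,.007,.038),W(-.038,-.007,.038),W(-.022,-.007,.038),W(-.022,.007,.038)]).tolist(),'mouth',g([W(.016,.012,.0),W(.016,-.012,.0)]).tolist())
E
```

```text
[ 0.50038558 -0.25022288  0.038     ] [ 0.53893008 -0.22984984  0.002     ]
22 tabtop [[187.0, 201.0], [160.0, 202.0], [156.0, 217.0], [183.0, 217.0]] mouth [[192.0, 318.0], [146.0, 319.0]]
27 tabtop [[185.0, 201.0], [159.0, 202.0], [158.0, 218.0], [185.0, 216.0]] mouth [[200.0, 316.0], [153.0, 319.0]]
32 tabtop [[184.0, 200.0], [157.0, 203.0], [159.0, 218.0], [186.0, 215.0]] mouth [[208.0, 314.0], [161.0, 320.0]]
```

move_arm(commands=[[0.45,[0.0054,0.0031,0.03],0],[0.45,[0,0,0.04],0],[0.45,[0,0,0.04],0],[0.45,[0,0,0.03],0],[0.45,[0,0,0],0],[0.45,[0,0,0],0]])

```text
clock: 10.5
position: [0.4992, -0.2509, 0.064]
orientation: [-3.141, 0.0, 0.471]
ft_force: [0.6, 0.5, 0.2]
width: 0.0398
grip_force: 0.0
```

```bash
python3 - <<'E'
from h import *; from station import read_camera
to([.499,-.2505,.016],np.radians(27))
b=read_camera("scene")[:,:,::-1]
cv2.imwrite("pics/crop5.png",cv2.resize(b[180:250,195:265],(560,560),interpolation=cv2.INTER_CUBIC))
E
```

```text
t 10.5 pos [ 0.4992 -0.2509  0.064 ] rpy [-3.141  0.     0.471] F [0.6 0.5 0.2] j [ 0.26  0.9   0.21  1.9  -0.45  0.38 -0.29] w 0.0398
tool shift [-0.     -0.0005  0.048 ] turn -0.0
```

View pics/crop5.png

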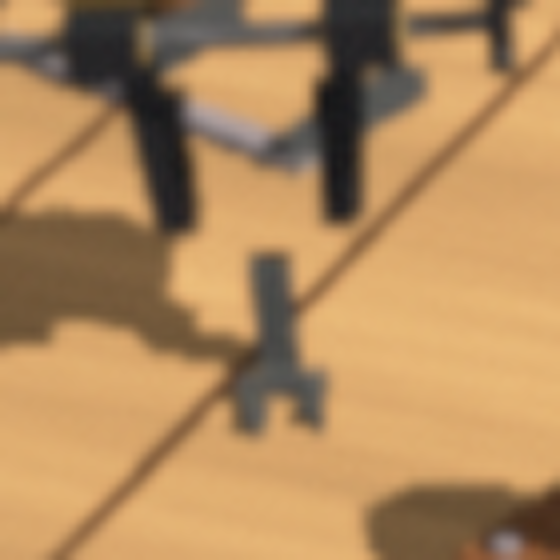

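move_arm(commands=[[0.45,[0,0,0.02],0],[0.45,[0,0,0.02],0],[0.45,[0,0,0.008],0],[0.45,[0,0,0],0],[0.3,[0,0,0],0],[0.2,[0,0,0],0],[0.1,[0,0,0],0],[0.1,[0,0,0],0],[0.1,[0,0,0],0],[0.1,[0,0,0],0]], newtons=45)

```text
clock: 11.55
position: [0.4996, -0.2507, 0.0164]
orientation: [3.141, -0.001, 0.471]
ft_force: [-0.6, 0.1, 6.2]
width: 0.0137
grip_force: 45.0
```

move_arm(commands=[[0.1,[0,0,-0.02],0],[0.1,[0,0,-0.04],0],[0.1,[0,0,-0.04],0],[0.1,[0,0,-0.01],0],[0.1,[0.0139,-0.0266,0],0],[0.1,[0.0139,-0.0266,0],0],[0.1,[0.0139,-0.0266,0],0],[0.1,[0.0139,-0.0266,0],0],[0.1,[0.0139,-0.0266,0],0],[0.1,[0,0,0.01],0],[0.1,[0,0,0.01],0],[0.1,[0,0,0],0]])

```text
clock: 12.75
position: [0.4997, -0.1017, 0.1042]
orientation: [-3.141, 0.003, 0.47]
ft_force: [-0.2, 0.0, 0.4]
width: 0.014
grip_force: 45.0
```

```bash
python3 - <<'E'
from h import *; from station import read_camera
to([.5008,-.1007,.096],np.radians(27))
a=read_camera("top")[:,:,::-1];b=read_camera("scene")[:,:,::-1]
cv2.imwrite("pics/crop6.png",np.hstack([cv2.resize(b[170:240,243:313],(560,560),interpolation=cv2.INTER_CUBIC),cv2.resize(a[220:290,340:370],(240,560),interpolation=cv2.INTER_CUBIC)]))
E
```

```text
t 12.75 pos [ 0.4997 -0.1017  0.1042] rpy [-3.141e+00  3.000e-03  4.700e-01] F [-0.2  0.   0.4] j [-0.04  0.8   0.25  2.04 -0.52  0.37 -0.48] w 0.014
tool shift [ 0.0014 -0.0004  0.0082] turn -0.1
```

View pics/crop6.png

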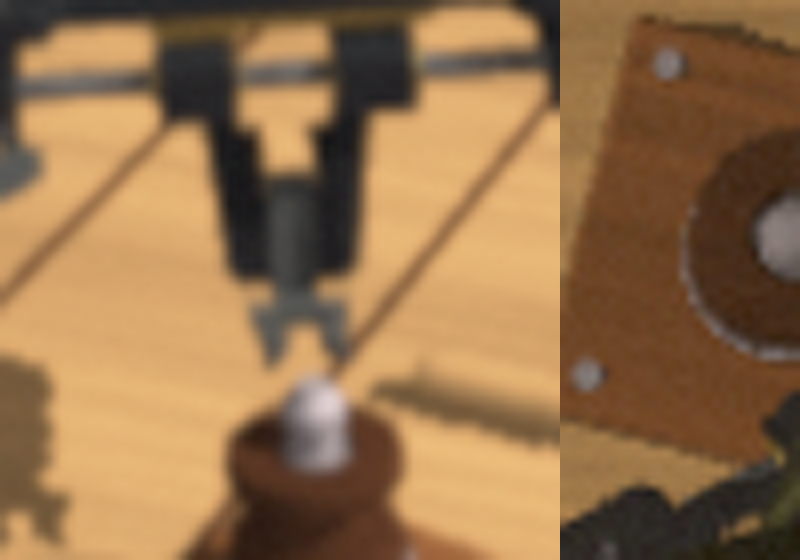

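```bash
python3 - <<'E'
from h import *
g=lambda P:((pix("scene",P)-[243,170]+.5)*8-.5).round(1)
u=np.array([np.cos(.47),np.sin(.47),0]);v=np.array([-u[1],u[0],0]);p=np.array([.4997,-.1017,.0878])
print('mouth',g([p+.046*u+.01*v,p+.046*u-.01*v,p+.046*u]))
for s in([.565,-.068],[.5665,-.066],[.567,-.0698]):
  S=np.array(s+[.099]);print('tip',g(S),'J u',g(S+.01*u)-g(S),'J v',g(S+.01*v)-g(S), 'u,v dist from TCP',(S-p)@u,(S-p)@v)
f=lambda x,y:((x+.5)/8-.5+243,(y+.5)/8-.5+170)
print(ground("scene",f(318,377),.099),ground("scene",f(308,357),.0885)-p-.046*u)
h=lambda x,y:((x-560+.5)/8-.5+340,(y+.5)/8-.5+220)
print('top reel flange', [ground("top",h(*q),.078) for q in((683,240),(797,128),(797,358))])
E
```

```text
mouth [[339.6 362.4]
 [272.7 366.7]
 [306.2 364.6]]
tip [[312.2 380.7]] J u [[ 2.2 18.2]] J v [[34.3 -2.2]] u,v dist from TCP 0.07348167703642955 0.0004723768769294356
tip [[316.5 384.5]] J u [[ 2.2 18.2]] J v [[34.3 -2.2]] u,v dist from TCP 0.07572480203948073 0.0015761840252514665
tip [[303.8 383. ]] J u [[ 2.1 18.2]] J v [[34.3 -2.2]] u,v dist from TCP 0.07444961829913789 -0.002038218612580291
[ 0.56252126 -0.06722951  0.099     ] [-0.00311365 -0.00072885  0.0007    ]
top reel flange [array([ 0.56300937, -0.04083399,  0.078     ]), array([ 0.59061982, -0.07013759,  0.078     ]), array([ 0.5328176 , -0.06849986,  0.078     ])]
```

move_arm(commands=[[0.1,[0,-0.0017,0.008],0],[0.1,[0,0,0],0],[0.1,[0.005,0,0],0],[0.1,[0.005,0,0],0],[0.1,[0.004,0,0],0],[0.1,[0,0,0],0],[0.1,[0,0,0],0]])

```text
clock: 13.55
position: [0.5126, -0.0925, 0.0978]
orientation: [3.141, -0.0, 0.472]
ft_force: [-0.6, 0.9, -1.7]
width: 0.0135
grip_force: 45.0
```

move_arm(commands=[[0.1,[0,0,0.0015],0],[0.1,[0,0,0],0],[0.1,[0,0,0],0]])

```text
clock: 13.85
position: [0.5123, -0.0927, 0.0961]
orientation: [-3.141, 0.0, 0.471]
ft_force: [0.4, 0.2, -0.4]
width: 0.0139
grip_force: 45.0
```

move_arm(commands=[[0.1,[0.002,0,0],0],[0.1,[0.002,0,0],0],[0.1,[0,0,0],0]])

```text
clock: 14.15
position: [0.5165, -0.0906, 0.0962]
orientation: [3.141, -0.001, 0.472]
ft_force: [0.1, 0.2, 0.0]
width: 0.0138
grip_force: 45.0
```

move_arm(commands=[[0.1,[0.002,0,0],0],[0.1,[0.002,0,0],0],[0.1,[0.002,0,0],0],[0.1,[0,0,0],0]])

```text
clock: 14.55
position: [0.5218, -0.0878, 0.0962]
orientation: [3.142, -0.0, 0.472]
ft_force: [0.0, -0.5, -0.5]
width: 0.0135
grip_force: 45.0
```

move_arm(commands=[[0.1,[0.002,0,0],0],[0.1,[0.002,0,0],0],[0.1,[0.002,0,0],0],[0.1,[0,0,0],0]])

```text
clock: 14.95
position: [0.5269, -0.0855, 0.0962]
orientation: [3.141, 0.0, 0.471]
ft_force: [-0.9, -1.5, -0.9]
width: 0.0137
grip_force: 45.0
```

move_arm(commands=[[0.1,[0.002,0,0],0],[0.1,[0.002,0,0],0],[0.1,[0,0,0],0]])

```text
clock: 15.25
position: [0.5303, -0.0838, 0.0961]
orientation: [3.141, 0.0, 0.471]
ft_force: [-0.8, -2.0, -0.5]
width: 0.0135
grip_force: 45.0
```

move_arm(commands=[[0.1,[0.002,0.0005,0],0],[0.1,[0.002,0.0005,0],0],[0.1,[0.002,0,0],0],[0.1,[0,0,0],0]])

```text
clock: 15.65
position: [0.5354, -0.0819, 0.096]
orientation: [-3.141, 0.001, 0.471]
ft_force: [-4.8, -3.0, 0.8]
width: 0.0132
grip_force: 45.0
```

move_arm(commands=[[0.1,[0.002,0,0],0],[0.1,[0.001,0,0],0],[0.1,[0,0,0],0]])

```text
clock: 15.95
position: [0.5374, -0.0808, 0.096]
orientation: [-3.141, 0.002, 0.471]
ft_force: [-5.7, -4.1, -0.3]
width: 0.0136
grip_force: 45.0
```

move_arm(commands=[[0.1,[0.002,0,0],0],[0.1,[0.001,0,0],0],[0.1,[0,0,0],0]])

```text
clock: 16.25
position: [0.5394, -0.0797, 0.0958]
orientation: [-3.14, 0.004, 0.47]
ft_force: [-6.3, -3.7, 0.4]
width: 0.0137
grip_force: 45.0
```

move_arm(commands=[[0.1,[0.002,0,0],0],[0.1,[0.001,0,0],0],[0.1,[0,0,0],0]])

```text
clock: 16.55
position: [0.5413, -0.0786, 0.0957]
orientation: [-3.14, 0.005, 0.47]
ft_force: [-7.3, -5.4, 0.2]
width: 0.0135
grip_force: 45.0
```

move_arm(commands=[[0.1,[0.0015,0,0],0],[0.1,[0.001,0,0],0],[0.1,[0,0,0],0]])

```text
clock: 16.85
position: [0.543, -0.0776, 0.0956]
orientation: [-3.139, 0.006, 0.47]
ft_force: [-7.7, -4.2, 0.0]
width: 0.0137
grip_force: 45.0
```

move_arm(commands=[[0.1,[0.0015,0,0],0],[0.1,[0.001,0,0],0],[0.1,[0,0,0],0]])

```text
clock: 17.15
position: [0.5466, -0.0759, 0.0957]
orientation: [-3.14, 0.003, 0.47]
ft_force: [-3.8, -4.1, -0.4]
width: 0.0135
grip_force: 45.0
```

move_arm(commands=[[0.1,[0,0,0],0],[0.1,[-0.003,0,0],0],[0.1,[-0.003,0,0],0],[0.1,[-0.003,0,0],0],[0.1,[0,0,0],0],[0.1,[0,0,0],0]])

```text
clock: 17.75
position: [0.5411, -0.0791, 0.0964]
orientation: [-3.142, -0.001, 0.472]
ft_force: [-1.6, -1.0, -1.2]
width: 0.0134
grip_force: 45.0
```

move_arm(commands=[[0.1,[-0.002,0,0],0],[0.1,[0,0,0],0],[0.1,[0,0,0],0]])

```text
clock: 18.05
position: [0.5393, -0.0802, 0.0963]
orientation: [3.141, -0.001, 0.472]
ft_force: [0.1, -0.3, -0.9]
width: 0.0137
grip_force: 45.0
```

move_arm(commands=[[0.1,[-0.002,0,0],0],[0.1,[-0.002,0,0],0],[0.1,[0,0,0],0],[0.1,[0,0,0],0]])

```text
clock: 18.45
position: [0.5358, -0.0822, 0.0964]
orientation: [3.141, -0.001, 0.471]
ft_force: [1.5, 0.7, 0.2]
width: 0.0135
grip_force: 45.0
```

move_arm(commands=[[0.1,[0.002,0,0],0],[0.1,[0.0015,0,0.001],0],[0.1,[0,0,0],0],[0.2,[0,0,0],0],[0.3,[0,0,0],0],[0.4,[0,0,0],0],[0.4,[0,0,0],0],[0.4,[0,0,-0.01],0],[0.4,[0,0,-0.02],0],[0.4,[0,0,-0.04],0],[0.4,[0,0,-0.03],0],[0.4,[0,0,0],0]])

```text
clock: 19.65
position: [0.5407, -0.0815, 0.1995]
orientation: [3.137, -0.007, 0.471]
ft_force: [0.8, -0.7, -0.1]
width: 0.0351
grip_force: 0.0
```

```bash
python3 - <<'E'
from h import *; from station import read_camera
b=read_camera("scene")[:,:,::-1]; a=read_camera("top")[:,:,::-1]
cv2.imwrite("pics/crop7.png",np.hstack([cv2.resize(b[180:240,250:310],(480,480),interpolation=cv2.INTER_CUBIC),cv2.resize(a[225:265,345:371],(312,480),interpolation=cv2.INTER_CUBIC)]))
E
```

```text
(no output)
```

View pics/crop7.png

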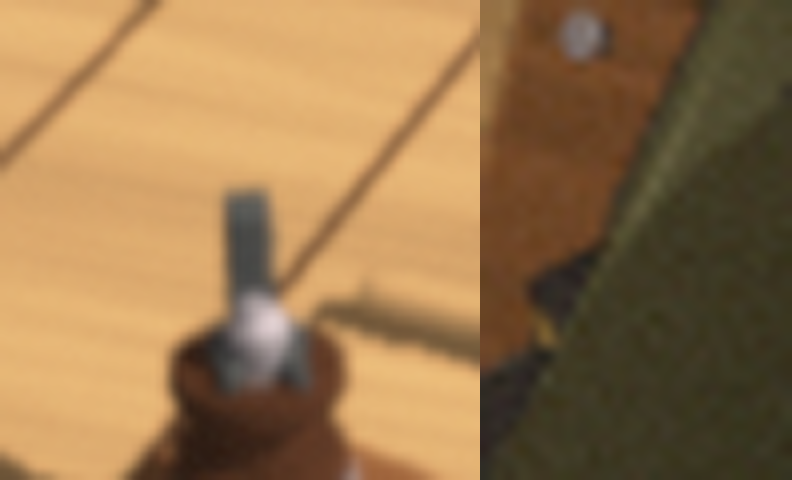

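The clip sits level on the reel, gripping the neck, and its jaw tips show past the head at about (225,375) and (298,375). The gripper is clear, so I'm handing in.

```bash
python3 -c "
from station import job_done; print(job_done())"
```

```text
the job is handed in; nothing more can be done
None
```

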